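# Find the tin that rattles

### The arm

A 6-joint arm with a two-finger parallel gripper is mounted at the origin on a cart in front of the work surface, level with it; the furniture and walls round the work are solid. World frame = base frame: x ahead of the robot, y to its left, z up, the work surface at z = 0. Lengths are in mm, angles in rad, forces in N, time in s.
With the tool pointing down it reaches from about 425 to 950 mm from the base axis. Payload 14.7 kg.
Tool frame: the origin (TCP) lies on the centre line of the jaws, within the pads' length; the fingertips stand 19 mm ahead of it and the grasp point (between the pads) is the TCP; z points along the fingers, y is the line along which they close (so a half turn about z gives the same grasp; the last joint's range is limited). The gripper opens to 85 mm and grips with 20 to 120 N. Pads are 22 mm wide; open, the fingers measure 114 mm over their backs; the gripper's body (76 mm by 85 mm) begins 54 mm behind the grasp point. The pads swing forward as they close: fully open they stand 13 mm farther back than shut.
Start: joints at [1.1, 0.48, 1.596, -0, 1.065, -0.047], TCP at [267.274, 592.501, 250.297] pointing down, gripper open.
Joint ranges: [-2.75, 2.75], [-0.82, 2.05], [0.23, 2.67], [-1.56, 4.7], [0.09, 2.69], [-2.92, 2.92]. Speed limits (rad/s): [1.89, 1.89, 2.39, 3.01, 3.01, 3.01].

### API

Orientations are given as a unit quaternion [x, y, z, w].
In Python, from cell import manip, imaging gives the robot as it stands.
- The arm moves only by the shell command python3 -m creep 'ROWS' [OPENING] [FORCE]. ROWS is JSON, a list of rows, each a list of 2 entries, a list of its own where there are three numbers: the shift along the tool's x, y, z in mm, then the turn about the tool's z in rad. In form: [[[tx, ty, tz], turn], ...]. A call has 1 to 8 rows; each row is the pose to reach, as a shift and turn from the pose commanded when the call began, along the tool's axes at that moment; what a row does not reach only later rows make up. A row lasts 1/8 s, in which the tool goes at most 62.5 mm and 10.7 degrees, less where a joint would pass 70% of its speed; a pose out of reach is approached as far as the arm can. A call with a gripper value outside its range is refused whole. OPENING is the closure, from -1 (fully open) to 1 (shut), so that 0 is half open, set as the call begins (- or left out, the last holds). The fingers move at their own pace and stop on an object; FORCE is the grip in N (left out, the last holds). Time passes only in rows, so rows that repeat a pose let the fingers close. It gives the time, the measured TCP pose, the force, the opening and the grip force at its end, in the units of the state.
- manip.read_state(): the state, without advancing time (a new reading comes with each control period).
- imaging.read_camera(name): name is "side" or "top" or "wrist"; returns the picture (480x640x3 uint8, red, green, blue); there is no depth.
- imaging.camera_model(name): a dict with "K" (3x3 intrinsics, pixels), "extrinsics" (4x4, takes a point from camera to world coordinates); the wrist camera has in their place "T_tool_cam" (4x4, takes a point from camera to tool coordinates, whose origin is the TCP and whose axes are the flange's). Camera axes: x right, y up, looking along -z (the intrinsics and any distortion apply to the point x, -y, -z); pixel columns grow to the right and rows downward; lengths in mm; the calibration is good to about 2 mm. The wrist camera is an equidistant fisheye: a pixel r from the principal point sees the ray r / f radians off the axis. A picture is of the moment at which its call begins: read the wrist's pose just before it. camera_model takes no time and is no camera call.
- manip.sign_off(): hands the job in; it is judged then, once.
Trained networks look in the newest picture that a camera, given by its name, has taken for a name from the list of things; names that differ only in an ending like _2 or _b are one class to them, and where a whole thing is asked for, a point or a joint stands for the part that bears it (a point fixed in the world has none). Each returns a list of dicts, best first, with "score" (0 to 1); they miss things now and then, are a little off and sometimes report something else, mostly with a low value. They report only what shows in the picture. A call takes as long as a camera call.
- imaging.spot_in(name, camera): "location" ([x, y, z] in mm, in the coordinates of the camera as it stood for that picture, good to about 4 mm: the middle of the surface that is visible of it).
- imaging.place_of(name, camera): "location" ([x, y, z] in mm, in the coordinates of the camera as it stood for that picture, good to about 4 mm: a listed point, or the origin of a listed thing).
The state is a dict: "time_s": time; "joints": joint angles; "joint_velocities": joint speeds; "joint_efforts": joint torques, N m; "tool_pos": TCP position; "eef_rot": TCP orientation; "ft_force": force on the tool from outside, world axes, zero at the start; "wrist_torque": the same for the moment, N m; "grip_width": opening from 0.0 (shut) to 1.0 (fully open); "grip_force": force on a finger pad.
Only numpy, scipy, OpenCV 4.12 (cv2) and the standard library are available. Lean on these libraries where they do the work, as an engineer would, in place of code of your own. Each camera call takes 0.05 s, during which the arm holds its last target. There are 200 camera calls.

### The job

Two of the three sealed tins are packed tight and one has a part loose inside: lift and shake them to find out which one rattles. Slide the two quiet tins one behind the other, upright, into the rack between the two rails and push them home against its end stop and each other, never the rattling one. Finish holding the rattling tin in the gripper, upright and still, straight out in front of the robot over the far half of the bench, at least 15 cm above the bench top; keep holding it, and do not disturb the other things on the bench.

Things in the scene. Friction and masses are not known exactly. Their poses are not given: they have to be found in the camera images.
- tin_a: sealed flat round aluminium tin standing upright, 84 mm across, 50 mm high, plus a ribbed screw cap 40 mm across and 24 mm high in the middle of its top, 0.36 kg; origin at the centre of its underside, z up; grip it by the cap, 20 to 60 N. All three look and weigh alike: two hold an insert that fills them without play, one (a different one each time) a loose ball
- tin_b: sealed flat round aluminium tin standing upright, 84 mm across, 50 mm high, plus a ribbed screw cap 40 mm across and 24 mm high in the middle of its top, 0.36 kg; origin at the centre of its underside, z up; grip it by the cap, 20 to 60 N. The ball, in any one of the three: steel, 34 mm, 0.16 kg; it rolls freely on the flat inside, 22 mm each way from the middle to the wall
- tin_c: sealed flat round aluminium tin standing upright, 84 mm across, 50 mm high, plus a ribbed screw cap 40 mm across and 24 mm high in the middle of its top, 0.36 kg; origin at the centre of its underside, z up; grip it by the cap, 20 to 60 N. A stroke over 65 mm takes the ball to a wall; then after each quick 30 mm stroke and stop it crosses and knocks: 0.3 N m or more at the wrist
- rack: fixed rack, different place and angle each time: two parallel aluminium rails on the bench top, 89 mm apart inside (a tin has 2.5 mm play each side), 16 mm high, 3 mm thick with 13 mm feet outwards, no floor (tins slide on the bench); origin on the bench top midway between the rails, x along them towards the stop. First tin home: origin at x = +33 mm; second: x = -51 mm
- rack_stop (a point): middle of the rubber face of the rack's end stop, on the bench top, at x = +75 mm of the rack; the stop is 26 mm high
- rack_mouth (a point): middle of the rack's open end, on the bench top, at x = -125 mm of the rack; the last 30 mm of the rails bend outwards to a mouth about 115 mm wide, the straight rails begin at x = -95 mm
- tape_measure: bystander: black and red tape measure, 74x88x40 mm; origin at the centre of its underside; leave it alone
- tape_roll: bystander: roll of blue tape lying flat, 66 mm across, 19 mm high; origin at the centre of its underside; leave it alone
- washer_tin: bystander: OPEN round tin of screws (not one of the three), 64 mm across, 28 mm high; origin at the centre of its underside; leave it alone
- marker: bystander: black and white marker pen, 121 mm long, 17 mm thick; origin at the centre of its underside; leave it alone
- carpenter_pencil: bystander: red pencil, 160 mm long, 11 mm thick; origin at the centre of its underside; leave it alone

How it is judged (in metres and radians):
On the way, in this order (a step that is already met when the one before it is completed fails the run):
1. one of the tins is lifted clear of the bench and shaken (moving at more than 0.1 m/s, its foot over 3 cm up) (((height (world z) of tin_a above 0.03 m and linear speed of tin_a above 0.1 m/s) or (height (world z) of tin_b above 0.03 m and linear speed of tin_b above 0.1 m/s) or (height (world z) of tin_c above 0.03 m and linear speed of tin_c above 0.1 m/s))).
2. a first tin stands upright and released between the rails of the rack (((x of tin_a in the frame of rack between -0.095 and 0.04 m and y of tin_a in the frame of rack between -0.01 and 0.01 m and height (world z) of tin_a below 0.006 m and angle between tin_a's own z axis and vertical below 0.08 rad and linear speed of tin_a below 0.03 m/s and contact force between tin_a and the fingers below 0.1 N) or (x of tin_b in the frame of rack between -0.095 and 0.04 m and y of tin_b in the frame of rack between -0.01 and 0.01 m and height (world z) of tin_b below 0.006 m and angle between tin_b's own z axis and vertical below 0.08 rad and linear speed of tin_b below 0.03 m/s and contact force between tin_b and the fingers below 0.1 N) or (x of tin_c in the frame of rack between -0.095 and 0.04 m and y of tin_c in the frame of rack between -0.01 and 0.01 m and height (world z) of tin_c below 0.006 m and angle between tin_c's own z axis and vertical below 0.08 rad and linear speed of tin_c below 0.03 m/s and contact force between tin_c and the fingers below 0.1 N))), for 0.2 s.
3. two tins stand upright in single file between the rails, home against the stop and each other, released (((x of tin_b in the frame of rack between -0.063 and 0.04 m and y of tin_b in the frame of rack between -0.01 and 0.01 m and height (world z) of each of tin_b, tin_c below 0.006 m and angle between each of tin_b, tin_c's own z axis and vertical below 0.08 rad and linear speed of each of tin_b, tin_c below 0.03 m/s and contact force between each of tin_b, tin_c and the fingers below 0.1 N and x of tin_c in the frame of rack between -0.063 and 0.04 m and y of tin_c in the frame of rack between -0.01 and 0.01 m) or (x of tin_a in the frame of rack between -0.063 and 0.04 m and y of tin_a in the frame of rack between -0.01 and 0.01 m and height (world z) of each of tin_a, tin_c below 0.006 m and angle between each of tin_a, tin_c's own z axis and vertical below 0.08 rad and linear speed of each of tin_a, tin_c below 0.03 m/s and contact force between each of tin_a, tin_c and the fingers below 0.1 N and x of tin_c in the frame of rack between -0.063 and 0.04 m and y of tin_c in the frame of rack between -0.01 and 0.01 m) or (x of tin_a in the frame of rack between -0.063 and 0.04 m and y of tin_a in the frame of rack between -0.01 and 0.01 m and height (world z) of each of tin_a, tin_b below 0.006 m and angle between each of tin_a, tin_b's own z axis and vertical below 0.08 rad and linear speed of each of tin_a, tin_b below 0.03 m/s and contact force between each of tin_a, tin_b and the fingers below 0.1 N and x of tin_b in the frame of rack between -0.063 and 0.04 m and y of tin_b in the frame of rack between -0.01 and 0.01 m))), for 0.2 s.
At the end, for the whole second after the job is handed in: Rattling tin held in the fingers, foot over 150 mm above the bench, tilt under 0.3 rad, still, x > 0.575 (mid-bench), y within 0.15 m; both packed tins released, upright between the rails, home against stop and each other with at most 12 mm slack in all (((contact force between tin_a_floor and anything else above 0.15 N and contact force between tin_a and the fingers above 2 N and world x of tin_a above 0.575 m and world y of tin_a between -0.15 and 0.15 m and height (world z) of tin_a above 0.15 m and angle between tin_a's own z axis and vertical below 0.3 rad and linear speed of each of tin_a, tin_b, tin_c below 0.03 m/s and x of tin_b in the frame of rack between -0.063 and 0.04 m and y of tin_b in the frame of rack between -0.01 and 0.01 m and height (world z) of each of tin_b, tin_c below 0.006 m and angle between each of tin_b, tin_c's own z axis and vertical below 0.08 rad and contact force between each of tin_b, tin_c and the fingers below 0.1 N and x of tin_c in the frame of rack between -0.063 and 0.04 m and y of tin_c in the frame of rack between -0.01 and 0.01 m) or (contact force between tin_b_floor and anything else above 0.15 N and contact force between tin_b and the fingers above 2 N and world x of tin_b above 0.575 m and world y of tin_b between -0.15 and 0.15 m and height (world z) of tin_b above 0.15 m and angle between tin_b's own z axis and vertical below 0.3 rad and linear speed of each of tin_b, tin_a, tin_c below 0.03 m/s and x of tin_a in the frame of rack between -0.063 and 0.04 m and y of tin_a in the frame of rack between -0.01 and 0.01 m and height (world z) of each of tin_a, tin_c below 0.006 m and angle between each of tin_a, tin_c's own z axis and vertical below 0.08 rad and contact force between each of tin_a, tin_c and the fingers below 0.1 N and x of tin_c in the frame of rack between -0.063 and 0.04 m and y of tin_c in the frame of rack between -0.01 and 0.01 m) or (contact force between tin_c_floor and anything else above 0.15 N and contact force between tin_c and the fingers above 2 N and world x of tin_c above 0.575 m and world y of tin_c between -0.15 and 0.15 m and height (world z) of tin_c above 0.15 m and angle between tin_c's own z axis and vertical below 0.3 rad and linear speed of each of tin_c, tin_a, tin_b below 0.03 m/s and x of tin_a in the frame of rack between -0.063 and 0.04 m and y of tin_a in the frame of rack between -0.01 and 0.01 m and height (world z) of each of tin_a, tin_b below 0.006 m and angle between each of tin_a, tin_b's own z axis and vertical below 0.08 rad and contact force between each of tin_a, tin_b and the fingers below 0.1 N and x of tin_b in the frame of rack between -0.063 and 0.04 m and y of tin_b in the frame of rack between -0.01 and 0.01 m))); the arm keeps its last pose, push and grip.
It fails at once if a bystander is pushed more than 40 mm (distance of any of tape_measure, tape_roll, washer_tin, marker, carpenter_pencil from where it was at the start of the episode above 0.04 m).
It fails at once if a tin is knocked over on the bench ((angle between tin_a's own z axis and vertical above 1.2 rad and height (world z) of tin_a below 0.04 m) or (angle between tin_b's own z axis and vertical above 1.2 rad and height (world z) of tin_b below 0.04 m) or (angle between tin_c's own z axis and vertical above 1.2 rad and height (world z) of tin_c below 0.04 m)).
It fails at once if the rattling tin is left standing in the rack, let go ((contact force between tin_a_floor and anything else above 0.15 N and x of tin_a in the frame of rack between -0.095 and 0.04 m and y of tin_a in the frame of rack between -0.01 and 0.01 m and height (world z) of tin_a below 0.006 m and angle between tin_a's own z axis and vertical below 0.08 rad and linear speed of tin_a below 0.03 m/s and contact force between tin_a and the fingers below 0.1 N) or (contact force between tin_b_floor and anything else above 0.15 N and x of tin_b in the frame of rack between -0.095 and 0.04 m and y of tin_b in the frame of rack between -0.01 and 0.01 m and height (world z) of tin_b below 0.006 m and angle between tin_b's own z axis and vertical below 0.08 rad and linear speed of tin_b below 0.03 m/s and contact force between tin_b and the fingers below 0.1 N) or (contact force between tin_c_floor and anything else above 0.15 N and x of tin_c in the frame of rack between -0.095 and 0.04 m and y of tin_c in the frame of rack between -0.01 and 0.01 m and height (world z) of tin_c below 0.006 m and angle between tin_c's own z axis and vertical below 0.08 rad and linear speed of tin_c below 0.03 m/s and contact force between tin_c and the fingers below 0.1 N)).
It also fails if it takes over 72 s, if anything falls off the work surface, if the arm or the gripper's body presses on something with over 40 N, if the wrist force passes 120 N, or if a joint passes its speed limit or range.

## Working session

There is one attempt and no reset: what is moved stays moved. The work goes in short steps, Python scripts to look and compute and a shell command to move; the robot and the scene stay as the last step left them, time stands still between calls to the robot, and variables do not carry over. Pictures are saved under pics/ and viewed, at most 10 in all, crops included, and the job is handed in when it is done.

```bash
ls; mkdir -p pics
cat > h.py <<'E'
import numpy as np, cv2
from cell import manip, imaging
from scipy.spatial.transform import Rotation as R
def T_cam(c):
    m=imaging.camera_model(c)
    if 'extrinsics' in m: return np.array(m['extrinsics'])
    s=manip.read_state(); T=np.eye(4); T[:3,:3]=R.from_quat(s['eef_rot']).as_matrix(); T[:3,3]=s['tool_pos']
    return T@np.array(m['T_tool_cam'])
def find(n,c,f='place_of',k=4):
    T=T_cam(c); out=[]
    for d in getattr(imaging,f)(n,c)[:k]:
        p=T@np.r_[d['location'],1]; out.append((round(d['score'],2),p[:3].round(1).tolist()))
    return out
def snap(c,fn):
    im=imaging.read_camera(c); cv2.imwrite('pics/'+fn,cv2.cvtColor(im,cv2.COLOR_RGB2BGR)); return im
def tool(p):
    s=manip.read_state(); return R.from_quat(s['eef_rot']).inv().apply(np.array(p)-s['tool_pos'])
E
python3 - <<'E'
from h import *
s=manip.read_state(); print({k:np.round(v,3).tolist() for k,v in s.items()})
print(R.from_quat(s['eef_rot']).as_matrix().round(3))
for c in ('top','side'):
    snap(c,c+'0.png')
    for n in ('tin_a','rack','rack_stop','rack_mouth','tape_measure','tape_roll','washer_tin','marker','carpenter_pencil'): print(c,n,find(n,c))
E
```

```text
pics
{'time_s': 0.0, 'joints': [1.1, 0.481, 1.597, -0.0, 1.065, -0.047], 'joint_velocities': [0.002, -0.0, 0.001, 0.001, 0.0, 0.0], 'joint_efforts': [0.003, -95.063, -43.019, 0.0, 0.012, -0.0], 'tool_pos': [267.116, 592.151, 249.653], 'eef_rot': [0.21, 0.978, -0.001, -0.0], 'ft_force': [-0.185, -0.537, -0.843], 'wrist_torque': [-0.015, 0.021, 0.044], 'grip_force': 0.0, 'grip_width': 1.002}
[[-0.912  0.411 -0.001]
 [ 0.411  0.912 -0.001]
 [ 0.    -0.001 -1.   ]]
top tin_a [(0.94, [534.8, 152.2, 2.3]), (0.75, [494.5, 272.8, -5.2]), (0.64, [513.3, 7.1, 0.8])]
top rack []
top rack_stop [(0.79, [658.9, -173.4, -1.7]), (0.66, [538.2, 154.6, 1.6]), (0.28, [376.3, -94.7, 0.6])]
top rack_mouth [(0.56, [385.6, 290.6, -1.5]), (0.41, [457.5, 421.9, -1.4])]
top tape_measure [(0.76, [455.7, 421.0, -2.2])]
top tape_roll [(0.62, [384.9, 288.1, -2.4])]
top washer_tin [(0.75, [367.5, 220.4, 2.3]), (0.33, [495.7, 270.8, -4.2])]
top marker [(0.73, [375.2, -92.1, 0.5])]
top carpenter_pencil [(0.55, [375.0, 66.4, -4.8])]
side tin_a [(0.72, [498.4, 269.0, -0.8]), (0.67, [539.7, 151.5, -2.1]), (0.61, [515.8, 7.6, -1.4])]
side rack []
side rack_stop [(0.6, [659.0, -176.6, 1.8]), (0.3, [376.5, 69.5, -4.6])]
side rack_mouth []
side tape_measure [(0.78, [462.0, 422.2, -3.4])]
side tape_roll [(0.74, [392.3, 289.1, -6.0])]
side washer_tin [(0.66, [365.3, 217.9, -1.2])]
side marker [(0.93, [379.7, -92.4, -0.6])]
side carpenter_pencil [(0.85, [379.0, 67.3, -3.3])]
```

View pics/top0.png

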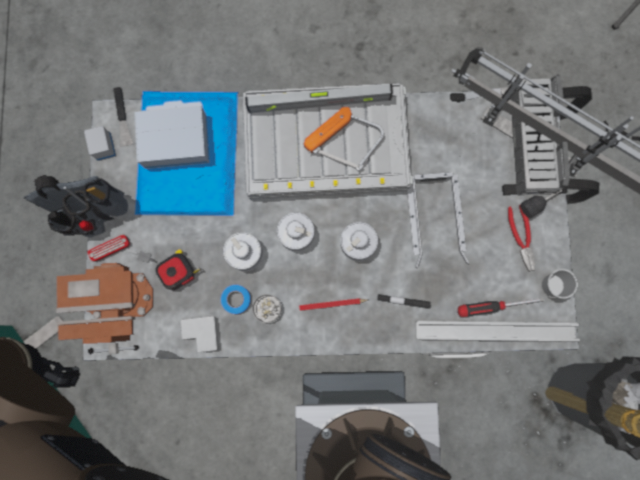

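Run:
```python
from h import *
im=cv2.imread('pics/top0.png')[160:280,390:490]
a=cv2.resize(im,None,fx=5,fy=5,interpolation=cv2.INTER_CUBIC)
cv2.imwrite('pics/rack.png',a)
for c in('top','side'):
    m=imaging.camera_model(c);print(c,{k:np.round(v,3).tolist() for k,v in m.items()})
```

```text
top {'K': [[591.221, 0.0, 327.068], [0.0, 591.221, 244.329], [0.0, 0.0, 1.0]], 'extrinsics': [[-0.023, 0.989, -0.147, 309.428], [-1.0, -0.024, -0.003, 75.048], [-0.006, 0.147, 0.989, 1359.117], [0.0, 0.0, 0.0, 1.0]]}
side {'K': [[459.123, 0.0, 322.873], [0.0, 459.123, 237.402], [0.0, 0.0, 1.0]], 'extrinsics': [[1.0, -0.009, -0.03, 498.618], [-0.019, 0.574, -0.819, -683.633], [0.024, 0.819, 0.573, 585.619], [0.0, 0.0, 0.0, 1.0]]}
```

View pics/rack.png

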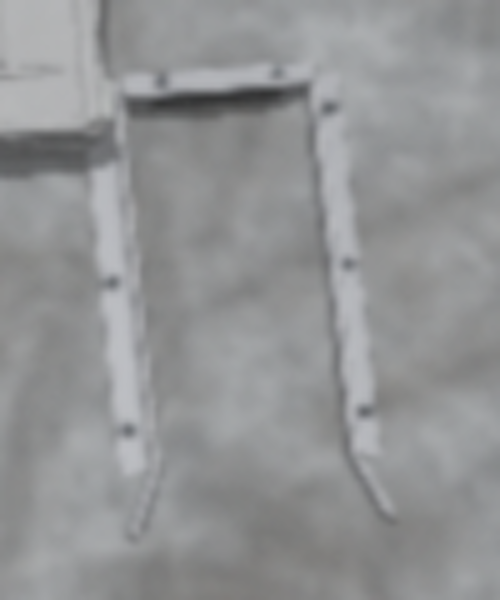

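View pics/side0.png

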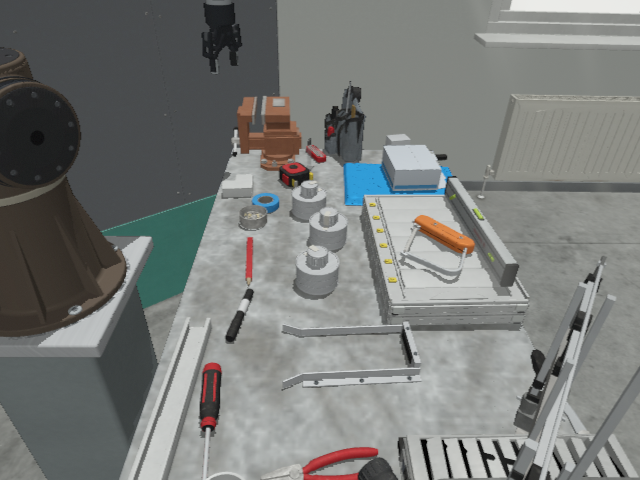

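Top view: the tins are at pixels (243,250), (296,231) and (360,241). The rack is at (415–465, 175–265), with the stop at the far end next to the tray and the mouth towards the robot. The side view agrees. Now I'll back-project the rail edges.

```bash
cat >> h.py <<'E'
def ray(c,u,v,z):
    m=imaging.camera_model(c); K=np.array(m['K']); T=np.array(m['extrinsics'])
    d=T[:3,:3]@np.array([(u-K[0,2])/K[0,0],-(v-K[1,2])/K[1,1],-1]); o=T[:3,3]
    return o+d*(z-o[2])/d[2]
E
python3 - <<'E'
from h import *
for n,(u,v),z in [('Lbend',(155,455),16),('Ltop',(122,105),16),('Lmouth',(137,538),16),('Rbend',(350,455),16),('Rtop',(315,105),16),('Rmouth',(393,520),16),('stopL',(130,97),26),('stopR',(305,86),26)]:
    print(n,ray('top',390+u/5,160+v/5,z).round(1))
for n,(u,v),z in [('Rmouth',(285,388),16),('Rbend',(303,376),16),('Rstop',(419,370),16),('Lmouth',(284,331),16),('Lbend',(301,328),16),('Lstop',(404,326),16)]:
    print('side',n,ray('side',u,v,z).round(1))
for n,uv in [('1',(243,243)),('2',(296,226)),('3',(361,236))]: pass
print('wrist',{k:np.round(v,2).tolist() for k,v in imaging.camera_model('wrist').items()})
E
```

```text
Lbend [ 488.2 -136.3   16. ]
Ltop [ 653.2 -128.5   16. ]
Lmouth [ 450.2 -126.3   16. ]
Rbend [ 486.1 -225.4   16. ]
Rtop [ 651.  -218.4   16. ]
Rmouth [ 455.7 -243.4   16. ]
stopL [ 654.3 -130.9   26. ]
stopR [ 657.6 -212.    26. ]
side Rmouth [ 464.9 -256.7   16. ]
side Rbend [ 491.  -235.2   16. ]
side Rstop [ 669.6 -223.9   16. ]
side Lmouth [ 457.8 -143.6   16. ]
side Lbend [ 486.  -136.6   16. ]
side Lstop [ 661.6 -131.2   16. ]
wrist {'K': [[371.65, 0.0, 325.58], [0.0, 371.65, 229.5], [0.0, 0.0, 1.0]], 'T_tool_cam': [[-0.0, 0.95, 0.3, 76.13], [1.0, -0.0, 0.0, 0.01], [0.0, 0.3, -0.95, -123.92], [0.0, 0.0, 0.0, 1.0]]}
```

```bash
python3 -m creep '[[[-30,-28,0],0.1],[[-70,-65,0],0.25],[[-112,-104,0],0.4],[[-154,-143,0],0.55],[[-196,-182,0],0.7],[[-240,-223,0],0.85],[[-284,-264,10],1.0],[[-328,-304,20],1.1]]' -1 40
python3 - <<'E'
from h import *
print(tool([514.5,7.3,190]).round(1)); s=manip.read_state();print(s['tool_pos'],R.from_quat(s['eef_rot']).as_matrix().round(3))
E
```

```text
time_s: 2.0
tool_pos: [441.9, 178.8, 230.5]
eef_rot: [0.692, 0.722, 0.001, 0.0]
ft_force: [1.1, -0.5, -0.5]
grip_width: 1.002
grip_force: 0.0
[-174.5   65.1   40.5]
[441.94484293 178.79080292 230.47303842] [[-0.043  0.999  0.001]
 [ 0.999  0.043  0.   ]
 [ 0.     0.001 -1.   ]]
```

```bash
python3 -m creep '[[[-40,15,10],0],[[-90,34,20],0],[[-140,52,32],0],[[-174,65,42],0],[[-174,65,42],0],[[-174,65,42],0]]'
python3 - <<'E'
from h import *
s=manip.read_state();print(s['tool_pos'])
snap('wrist','w1.png'); print(find('tin_a','wrist')); print(find('tin_a','wrist','spot_in')); print('rs',find('rack_stop','wrist'),find('rack_mouth','wrist'))
E
```

```text
time_s: 2.75
tool_pos: [514.1, 9.9, 188.3]
eef_rot: [0.69, 0.723, -0.0, -0.0]
ft_force: [1.1, 0.2, 0.4]
grip_width: 1.004
grip_force: 0.0
[514.08764732   9.90813315 188.32736817]
[(0.93, [545.9, 151.1, 2.8]), (0.68, [511.7, 8.9, -0.8])]
[(0.76, [540.5, 137.5, 52.3])]
rs [] []
```

View pics/w1.png

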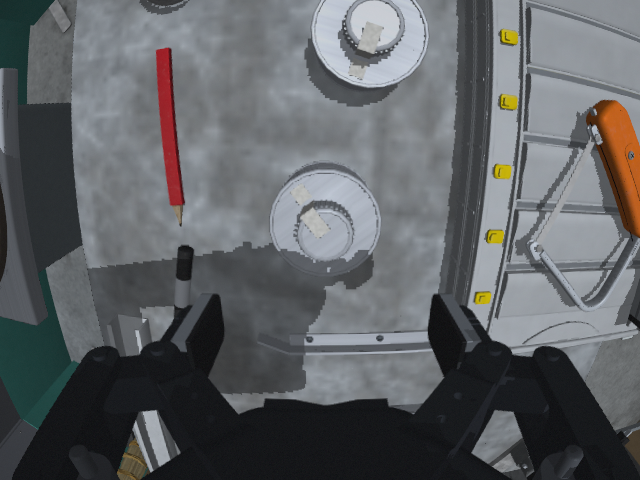

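The tin's cap is at about (325,232) with its body rim circle at about (326,222), between and ahead of the fingers. The left rail shows at (260–430, 340).

```bash
cat >> h.py <<'E'
def wray(u,v,z):
    m=imaging.camera_model('wrist'); K=np.array(m['K']); T=T_cam('wrist')
    x,y=u-K[0,2],v-K[1,2]; r=np.hypot(x,y)+1e-9; t=r/K[0,0]
    d=T[:3,:3]@np.array([np.sin(t)*x/r,-np.sin(t)*y/r,-np.cos(t)]); o=T[:3,3]
    return o+d*(z-o[2])/d[2]
def wproj(p):
    m=imaging.camera_model('wrist'); K=np.array(m['K']); q=np.linalg.inv(T_cam('wrist'))@np.r_[p,1]
    x,y,z=q[0],-q[1],-q[2]; r=np.hypot(x,y); t=np.arctan2(r,z); return K[0,0]*t*x/r+K[0,2],K[0,0]*t*y/r+K[1,2]
E
python3 - <<'E'
from h import *
print(wray(325,232,74),wray(326,222,50))
im=cv2.imread('pics/w1.png')
a=np.arange(0,6.28,.1)
for c in ([512,8],):
  for r,z in((42,50),(20,74),(42,0)):
    P=[wproj([c[0]+r*np.cos(t),c[1]+r*np.sin(t),z]) for t in a]
    cv2.polylines(im,[np.int32(P)],True,(0,0,255),1)
cv2.imwrite('pics/w1b.png',cv2.resize(im[130:300,220:420],None,fx=3,fy=3))
E
```

```text
[514.46396676   9.7636491   74.        ] [515.17554614   9.76375379  50.        ]
```

View pics/w1b.png

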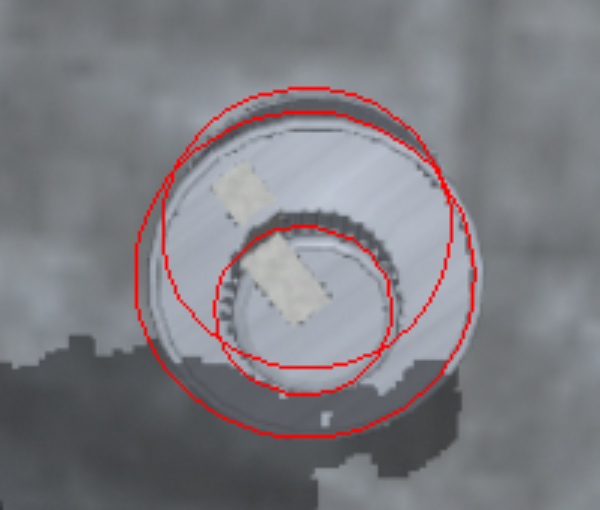

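Overlay: the tin's real centre is about 2 mm to the +x side, so near (514.5, 7.5). I'll descend and grip.

```bash
python3 -m creep '[[[-2.5,0,30],0],[[-2.5,0.5,70],0],[[-2.5,0.5,100],0],[[-2.5,0.5,115],0],[[-2.5,0.5,115],0],[[-2.5,0.5,115],0]]'; python3 -m creep '[[[0,0,0],0],[[0,0,0],0],[[0,0,0],0],[[0,0,0],0],[[0,0,0],0]]' 1 45;python3 -m creep '[[[0,0,0],0],[[0,0,-15],0],[[0,0,-40],0],[[0,0,-70],0],[[0,0,-70],0],[[0,0,-70],0]]'; python3 -c "
from h import *
print(manip.read_state())"
```

```text
time_s: 3.75
tool_pos: [515.6, 7.4, 74.3]
eef_rot: [0.69, 0.724, 0.0, 0.0]
ft_force: [0.7, 0.2, 0.0]
grip_width: 1.002
grip_force: 0.0
time_s: 4.38
tool_pos: [515.1, 7.3, 74.0]
eef_rot: [0.69, 0.724, 0.0, 0.0]
ft_force: [-3.5, 0.3, 12.9]
grip_width: 0.452
grip_force: 43.6
time_s: 5.12
tool_pos: [514.7, 7.3, 143.2]
eef_rot: [0.69, 0.724, -0.0, -0.0]
ft_force: [-0.7, -0.7, -3.5]
grip_width: 0.453
grip_force: 46.7
{'time_s': 5.125, 'joints': array([-4.47143214e-02,  4.38577308e-01,  2.00658278e+00,  3.34820917e-06,
        6.96465718e-01, -9.17076124e-02]), 'joint_velocities': array([ 8.81364267e-04,  1.91853710e-02,  7.61967177e-03, -2.02570216e-05,
       -1.14655972e-03,  1.12816969e-03]), 'joint_efforts': array([ 1.78709056e-02, -8.18005013e+01, -3.19249570e+01,  1.72974247e-03,
        3.14742804e-02, -1.72964764e-05]), 'tool_pos': array([514.69577684,   7.30145137, 143.18940985]), 'eef_rot': array([ 6.90299417e-01,  7.23523818e-01, -1.00843163e-05, -1.31971477e-05]), 'ft_force': array([-0.67419285, -0.68385986, -3.45257815]), 'wrist_torque': array([ 0.02444922,  0.03636968, -0.0221493 ]), 'grip_force': 46.67500376701355, 'grip_width': 0.4530677547384346}
```

```bash
cat > poll.py <<'E'
from h import *
import sys
def p(): 
    s=manip.read_state(); print(round(s['time_s'],3),s['tool_pos'].round(0),s['wrist_torque'].round(3),np.round(s['ft_force'],1))
p()
for i in range(int(sys.argv[1])): imaging.read_camera('wrist'); p()
E
python3 -m creep '[[[0,20,0],0],[[0,50,0],0],[[0,75,0],0],[[0,75,0],0]]' >/dev/null; python3 poll.py 4
echo A; python3 -m creep '[[[0,-30,0],0]]' >/dev/null; python3 poll.py 7
echo B; python3 -m creep '[[[0,-30,0],0]]' >/dev/null; python3 poll.py 7
```

```text
5.625 [591.  11. 142.] [ 0.029  0.013 -0.006] [-0.2 -0.2 -3.5]
5.675 [589.  11. 142.] [-0.029 -0.015  0.008] [-0.5  0.7 -3.4]
5.725 [589.  11. 142.] [-0.031  0.053  0.027] [-0.5  0.4 -2.9]
5.775 [588.  11. 142.] [-0.005  0.031  0.03 ] [-0.4 -0.1 -4.4]
5.825 [589.  11. 143.] [0.004 0.051 0.009] [-0.3  0.1 -3.1]
A
5.95 [560.   9. 143.] [-0.028  0.097 -0.034] [-0.4 -0.2 -4.1]
6.0 [555.   9. 143.] [ 0.005  0.37  -0.001] [-5.6  1.2 -4.1]
6.05 [556.   9. 143.] [-0.045  0.125  0.049] [-1.6 -0.7 -3.9]
6.1 [558.   9. 143.] [-0.063  0.011 -0.054] [ 0.8 -0.1 -4. ]
6.15 [559.   9. 143.] [ 0.04  -0.002 -0.005] [ 0.6 -0.8 -2.1]
6.2 [560.   9. 144.] [ 0.016 -0.03   0.071] [ 1.   0.1 -3.9]
6.25 [560.   9. 144.] [ 0.024 -0.046  0.013] [-0.6  0.6 -2.7]
6.3 [560.   9. 143.] [-0.018  0.017  0.012] [ 0.7  0.  -3.8]
B
6.425 [532.   8. 143.] [-0.034 -0.006  0.01 ] [-1.6 -0.1 -3.7]
6.475 [526.   8. 143.] [0.006 0.313 0.005] [-6.9  1.8 -4.7]
6.525 [527.   8. 143.] [ 0.029  0.019 -0.002] [-0.9 -0.4 -3.2]
6.575 [529.   8. 143.] [ 0.026 -0.053 -0.034] [ 1.2  0.3 -3.7]
6.625 [530.   8. 143.] [ 0.01  -0.037  0.003] [ 0.6  0.6 -4.3]
6.675 [531.   8. 143.] [ 0.053 -0.036  0.043] [-0.1 -0.4 -2.5]
6.725 [531.   8. 143.] [-0.012 -0.096 -0.   ] [-0.4 -0.1 -4. ]
6.775 [531.   8. 143.] [ 0.003 -0.049  0.028] [ 0.1 -0.6 -3.2]
```

```bash
cat > stat.py <<'E'
from h import *
import sys
S=[]
for i in range(int(sys.argv[1])):
    imaging.read_camera('wrist'); s=manip.read_state(); S.append(np.r_[s['wrist_torque'],s['ft_force']])
S=np.array(S); k=len(S)//2
print(s['time_s'],'Ty',S[:,1].round(3)); print('mean',S.mean(0).round(3),'late',S[k:].mean(0).round(3))
E
python3 -m creep '[[[0,35,0],0],[[0,70,0],0],[[0,70,0],0],[[0,70,0],0],[[0,70,0],0]]' >/dev/null; python3 stat.py 10
python3 -m creep '[[[0,-35,0],0],[[0,-70,0],0],[[0,-70,0],0],[[0,-70,0],0],[[0,-70,0],0]]' >/dev/null; python3 stat.py 10
```

```text
7.9 Ty [ 0.023  0.021  0.007  0.067  0.042  0.013 -0.033  0.082 -0.02  -0.006]
mean [-0.004  0.02  -0.    -0.237  0.039 -3.546] late [ 2.000e-03  7.000e-03 -1.500e-02 -1.180e-01  7.800e-02 -3.401e+00]
9.025 Ty [-0.014 -0.02  -0.06  -0.023 -0.039 -0.009 -0.051 -0.007 -0.08  -0.073]
mean [-3.000e-03 -3.700e-02 -5.000e-03 -2.270e-01  2.180e-01 -3.558e+00] late [ 0.004 -0.044 -0.005 -0.183  0.278 -3.634]
```

```bash
python3 -m creep '[[[0,35,0],0],[[0,70,0],0],[[0,100,0],0],[[0,100,0],0],[[0,100,0],0],[[0,100,0],0],[[0,70,0],0],[[0,70,0],0]]' >/dev/null; python3 stat.py 14
```

```text
10.725 Ty [-0.09  -0.017 -0.055 -0.013 -0.041 -0.004 -0.025 -0.063 -0.022  0.003
 -0.01  -0.015 -0.064 -0.058]
mean [-0.005 -0.034 -0.009 -0.048 -0.213 -3.383] late [-0.008 -0.033 -0.009  0.023 -0.303 -3.388]
```

Static moment changes sign with the ball's side at the same pose (+0.02 against −0.034 N m), so this tin very likely rattles. I'll set it back, then test the middle tin as a comparison.

```bash
python3 -c "
from h import *
print(manip.read_state()['tool_pos'],tool([515,7.3,74.5]).round(1))"
```

```text
[599.89783669  11.26546654 143.26918687] [  0.  -85.   68.8]
```

```bash
python3 -m creep '[[[0,-25,0],0],[[0,-55,0],0],[[0,-80,10],0],[[0,-85,35],0],[[0,-85,58],0],[[0,-85,67],0],[[0,-85,68.5],0],[[0,-85,68.5],0]]'; python3 -m creep '[[[0,0,0],0],[[0,0,0],0],[[0,0,0],0],[[0,0,0],0]]' -1 ; python3 -m creep '[[[0,0,-30],0],[[0,0,-80],0],[[20,0,-115],0],[[70,0,-115],0],[[120,0,-115],0],[[145,15,-115],0],[[145,15,-115],0],[[145,15,-115],0]]'
python3 - <<'E'
from h import *
s=manip.read_state();print(s['tool_pos'])
snap('wrist','w2.png'); print(find('tin_a','wrist')); print(find('tin_a','wrist','spot_in'))
im=cv2.imread('pics/w2.png')
a=np.arange(0,6.28,.1)
for c in ([537,152],):
  for r,z in((42,50),(20,74)):
    P=[wproj([c[0]+r*np.cos(t),c[1]+r*np.sin(t),z]) for t in a]
    cv2.polylines(im,[np.int32(P)],True,(0,0,255),1)
cv2.imwrite('pics/w2b.png',im)
E
```

```text
time_s: 11.72
tool_pos: [515.5, 7.3, 75.3]
eef_rot: [0.69, 0.724, 0.0, 0.0]
ft_force: [0.2, -0.2, -3.8]
grip_width: 0.451
grip_force: 48.0
time_s: 12.22
tool_pos: [515.0, 7.3, 74.9]
eef_rot: [0.69, 0.724, 0.0, 0.0]
ft_force: [0.4, 0.3, -1.1]
grip_width: 1.002
grip_force: 0.0
time_s: 13.22
tool_pos: [522.7, 152.4, 189.6]
eef_rot: [0.69, 0.724, -0.0, -0.0]
ft_force: [-0.3, -0.2, 0.2]
grip_width: 1.002
grip_force: 0.0
[522.68419355 152.40253897 189.59444063]
[(0.68, [515.2, 11.7, 2.2]), (0.56, [493.0, 271.3, 0.8]), (0.56, [544.0, 149.8, 1.3])]
[(0.76, [541.1, 155.5, 51.3]), (0.7, [516.5, 30.2, 49.2]), (0.69, [496.7, 266.1, 47.3])]
```

View pics/w2b.png

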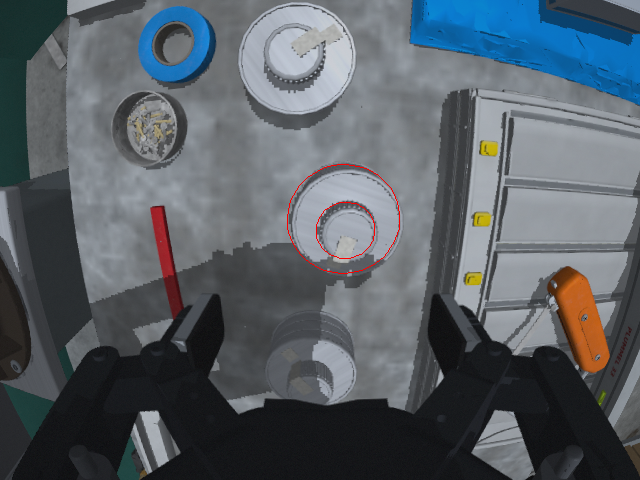

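Middle tin's cap is at (348,233) with its centre near (538,151). The tray edge at column 440 leaves enough room with a part-open gripper. Now grasp, lift and run the same test.

```bash
python3 -m creep '[[[-2,15.5,20],0],[[-2,15.5,60],0],[[-2,15.5,95],0],[[-2,15.5,114.5],0],[[-2,15.5,115.5],0],[[-2,15.5,115.5],0]]' -0.6; python3 -m creep '[[[0,0,0],0],[[0,0,0],0],[[0,0,0],0],[[0,0,0],0]]' 1 45;python3 -m creep '[[[0,0,-15],0],[[0,0,-40],0],[[0,0,-75],0],[[0,35,-75],0],[[0,70,-75],0],[[0,70,-75],0],[[0,70,-75],0],[[0,70,-75],0]]'; python3 stat.py 12
python3 -m creep '[[[0,30,0],0],[[0,30,0],0],[[0,30,0],0],[[0,0,0],0],[[0,0,0],0]]'; python3 stat.py 12
```

```text
time_s: 14.12
tool_pos: [539.1, 151.3, 75.0]
eef_rot: [0.691, 0.723, 0.0, 0.0]
ft_force: [-0.1, 0.6, 0.7]
grip_width: 0.8
grip_force: 0.0
time_s: 14.62
tool_pos: [539.1, 151.6, 75.4]
eef_rot: [0.69, 0.724, 0.001, 0.0]
ft_force: [-2.3, -1.5, 9.6]
grip_width: 0.446
grip_force: 43.9
time_s: 15.62
tool_pos: [607.7, 154.8, 149.5]
eef_rot: [0.69, 0.724, -0.0, -0.0]
ft_force: [-0.2, -0.2, -4.2]
grip_width: 0.45
grip_force: 47.1
16.225 Ty [ 0.011 -0.03  -0.015 -0.035  0.02  -0.009 -0.014  0.044 -0.    -0.004
  0.05   0.005]
mean [-7.000e-03  2.000e-03 -6.000e-03  1.900e-01 -4.900e-02 -3.164e+00] late [-0.022  0.013  0.011  0.147  0.062 -3.18 ]
time_s: 16.85
tool_pos: [605.8, 154.7, 149.0]
eef_rot: [0.69, 0.724, -0.001, -0.001]
ft_force: [0.1, 0.4, -3.1]
grip_width: 0.449
grip_force: 48.0
17.45 Ty [-0.027  0.035 -0.043 -0.01  -0.024 -0.033 -0.014  0.021 -0.023  0.016
 -0.077 -0.018]
mean [-3.000e-03 -1.600e-02  9.000e-03 -6.400e-02  1.900e-02 -3.628e+00] late [-7.000e-03 -1.600e-02 -1.000e-03 -1.540e-01  1.940e-01 -3.619e+00]
```

```bash
cat > r.py <<'E'
from h import *
s=manip.read_state(); print(s['time_s'],s['wrist_torque'][1].round(3))
E
cat > m.py <<'E'
import sys,numpy as np
v=[float(l.split()[1]) for l in sys.stdin]; print(np.mean(v).round(4),(np.std(v)/len(v)**.5).round(4),v)
E
H='[[[0,0,0],0]]'
python3 -m creep '[[[0,-35,0],0],[[0,-70,0],0],[[0,-70,0],0],[[0,-70,0],0],[[0,-30,0],0],[[0,0,0],0],[[0,0,0],0],[[0,0,0],0]]' >/dev/null
for i in $(seq 14); do python3 -m creep '[[[0,0,0],0]]' >/dev/null; python3 r.py; done | python3 m.py
python3 -m creep '[[[0,30,0],0],[[0,30,0],0],[[0,30,0],0],[[0,0,0],0],[[0,0,0],0],[[0,0,0],0]]' >/dev/null
for i in $(seq 14); do python3 -m creep '[[[0,0,0],0]]' >/dev/null; python3 r.py; done | python3 m.py; python3 r.py
```

```text
-0.0036 0.0081 [0.036, 0.038, 0.011, -0.035, -0.028, -0.026, 0.056, -0.03, -0.044, -0.006, 0.001, -0.033, 0.017, -0.008]
0.0069 0.0047 [-0.038, 0.033, 0.006, 0.011, -0.001, -0.014, 0.009, 0.033, 0.019, 0.006, 0.012, 0.004, 0.019, -0.002]
22.7 -0.002
```

No moment change in this tin (−0.004 against +0.007 N m), so it is quiet and goes in the rack first.

```bash
python3 -m creep '[[[-30,-16,-15],0],[[-80,-44,-15],0],[[-135,-74,-15],0],[[-190,-104,-15],0],[[-245,-134,-15],0],[[-295,-161,-5],0],[[-330,-180,10],0],[[-330,-180,20],0]]'; python3 -m creep '[[[0,0,0],0],[[0,0,0],0]]'
python3 - <<'E'
from h import *
snap('wrist','w3.png'); s=manip.read_state(); print(s['tool_pos'],R.from_quat(s['eef_rot']).as_matrix()[:,1].round(4))
im=cv2.imread('pics/w3.png')
u=np.array([1,.045]); n=np.array([-.045,1]); o=np.array([581,-176.7])
for sx in (44.5,-44.5):
    P=[wproj([*(o+u*t+n*sx),16]) for t in range(-95,76,10)]
    cv2.polylines(im,[np.int32(P)],False,(0,0,255),1)
P=[wproj([*(o+u*75+n*t),26]) for t in range(-44,45,8)]
cv2.polylines(im,[np.int32(P)],False,(0,255,0),1)
cv2.imwrite('pics/w3b.png',im)
E
```

```text
time_s: 23.7
tool_pos: [443.3, -185.4, 129.0]
eef_rot: [0.692, 0.722, -0.0, 0.0]
ft_force: [-0.4, -0.4, -3.1]
grip_width: 0.448
grip_force: 49.2
time_s: 23.95
tool_pos: [445.0, -182.6, 129.6]
eef_rot: [0.69, 0.724, 0.0, 0.0]
ft_force: [1.4, 0.3, -3.6]
grip_width: 0.446
grip_force: 49.2
[ 445.0214528  -182.58686579  129.71643137] [9.988e-01 4.840e-02 6.000e-04]
```

View pics/w3b.png

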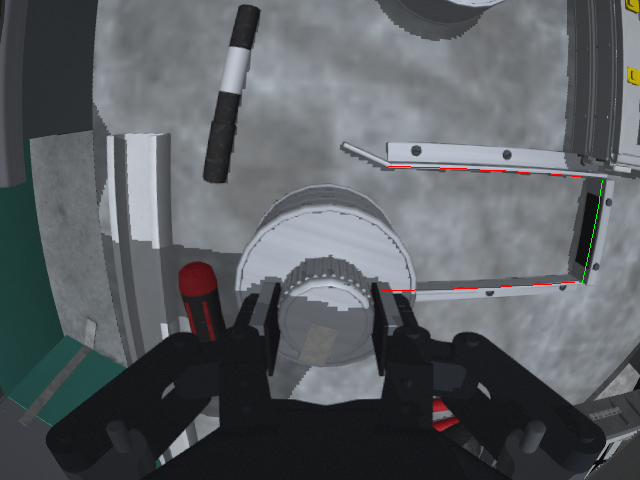

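The projected rails (red) match the picture to about 1 mm, so the rack pose holds: origin (581, −176.7), yaw 0.045. Marker and screwdriver are clear of the tin. I'll lower it at the mouth and slide it in.

```bash
python3 -m creep '[[[0,0,15],0],[[0,0,35],0],[[0,0,50],0],[[0,0,53],0],[[0,0,53],0],[[0,0,53],0]]'; python3 -m creep '[[[0,10,0],0],[[0,20,0],0],[[0,30,0],0],[[0,40,0],0],[[0,50,0],0],[[0,60,0],0],[[0,70,0],0],[[0,70,0],0]]'
```

```text
time_s: 24.75
tool_pos: [444.5, -183.3, 76.4]
eef_rot: [0.69, 0.724, 0.0, 0.0]
ft_force: [-0.1, -0.7, -3.5]
grip_width: 0.451
grip_force: 49.2
time_s: 25.75
tool_pos: [515.1, -180.0, 76.3]
eef_rot: [0.69, 0.724, 0.0, 0.0]
ft_force: [-0.1, -0.7, -3.0]
grip_width: 0.444
grip_force: 49.2
```

```bash
python3 -m creep '[[[0,12,0],0],[[0,27,0],0],[[0,42,0],0],[[0,57,0],0],[[0,72,0],0],[[0,84,0],0],[[0,91,0],0],[[0,91,0],0]]'; python3 -m creep '[[[0,2,0],0],[[0,4,0],0],[[0,6,0],0],[[0,8,0],0],[[0,8,0],0]]'
```

```text
time_s: 26.75
tool_pos: [605.5, -175.6, 76.2]
eef_rot: [0.69, 0.724, 0.0, 0.0]
ft_force: [0.4, 1.0, -3.1]
grip_width: 0.447
grip_force: 49.2
time_s: 27.38
tool_pos: [613.4, -175.3, 76.4]
eef_rot: [0.69, 0.724, 0.0, 0.0]
ft_force: [0.5, 1.1, -3.7]
grip_width: 0.448
grip_force: 49.2
```

```bash
python3 -m creep '[[[0,1.5,0],0],[[0,3,0],0],[[0,3,0],0]]'; python3 -m creep '[[[0,1.5,0],0],[[0,3,0],0],[[0,3,0],0]]'
```

```text
time_s: 27.75
tool_pos: [615.2, -175.0, 76.1]
eef_rot: [0.69, 0.724, -0.001, -0.001]
ft_force: [-5.8, 0.5, -0.4]
grip_width: 0.448
grip_force: 49.6
time_s: 28.12
tool_pos: [615.8, -174.7, 76.0]
eef_rot: [0.69, 0.724, -0.002, -0.003]
ft_force: [-20.0, -1.8, 11.8]
grip_width: 0.448
grip_force: 50.9
```

Contact with the stop at x≈615, as predicted. I'll relieve the push, lower onto the bench and release.

```bash
python3 -m creep '[[[0,-3.5,0.5],0],[[0,-3.5,1],0],[[0,-3.5,1],0]]';  python3 -m creep '[[[0,0,0],0],[[0,0,0],0],[[0,0,0],0],[[0,0,0],0]]' -0.6; python3 -m creep '[[[0,0,-20],0],[[0,0,-60],0],[[0,0,-110],0],[[0,-30,-120],0],[[30,-60,-120],0],[[90,-60,-120],0],[[145,-60,-120],0],[[205,-60,-120],0]]'
python3 - <<'E'
from h import *
s=manip.read_state();print(s['tool_pos'],tool([495,271,190]).round(1)); snap('top','t1.png'); print(find('tin_a','top'))
E
```

```text
time_s: 28.5
tool_pos: [615.0, -174.9, 75.7]
eef_rot: [0.69, 0.724, -0.0, -0.001]
ft_force: [-8.4, 2.9, 8.5]
grip_width: 0.446
grip_force: 50.4
time_s: 29.0
tool_pos: [615.8, -175.2, 75.3]
eef_rot: [0.69, 0.724, 0.0, 0.0]
ft_force: [0.7, 0.2, -0.0]
grip_width: 0.803
grip_force: 0.0
time_s: 30.0
tool_pos: [546.2, 28.2, 196.9]
eef_rot: [0.691, 0.723, 0.001, 0.001]
ft_force: [1.6, -0.8, 0.1]
grip_width: 0.797
grip_force: 0.0
[546.22927871  28.17861799 196.92350641] [244.9 -40.    6.8]
[(0.97, [496.0, 272.3, -3.4]), (0.62, [609.9, -174.4, 1.4])]
```

```bash
python3 -m creep '[[[45,-8,2],0],[[95,-16,4],0],[[145,-24,6],0],[[195,-32,6],0],[[235,-38,6],0],[[245,-40,6],0],[[245,-40,6],0]]'
python3 - <<'E'
from h import *
s=manip.read_state();print(s['tool_pos'])
snap('wrist','w4.png'); print(find('tin_a','wrist')); print(find('tin_a','wrist','spot_in'))
im=cv2.imread('pics/w4.png')
a=np.arange(0,6.28,.1)
for c in ([496.5,271],):
  for r,z in((42,50),(20,74)):
    P=[wproj([c[0]+r*np.cos(t),c[1]+r*np.sin(t),z]) for t in a]
    cv2.polylines(im,[np.int32(P)],True,(0,0,255),1)
cv2.imwrite('pics/w4b.png',cv2.resize(im[130:330,220:460],None,fx=3,fy=3))
E
```

```text
time_s: 30.98
tool_pos: [494.7, 269.6, 190.0]
eef_rot: [0.69, 0.724, 0.0, 0.0]
ft_force: [0.7, -0.2, -0.7]
grip_width: 0.801
grip_force: 0.0
[494.71868924 269.63441333 189.95913122]
[(0.71, [495.0, 270.0, 1.2])]
[(0.73, [496.2, 276.9, 52.2]), (0.48, [512.1, 47.8, 5.3])]
```

View pics/w4b.png

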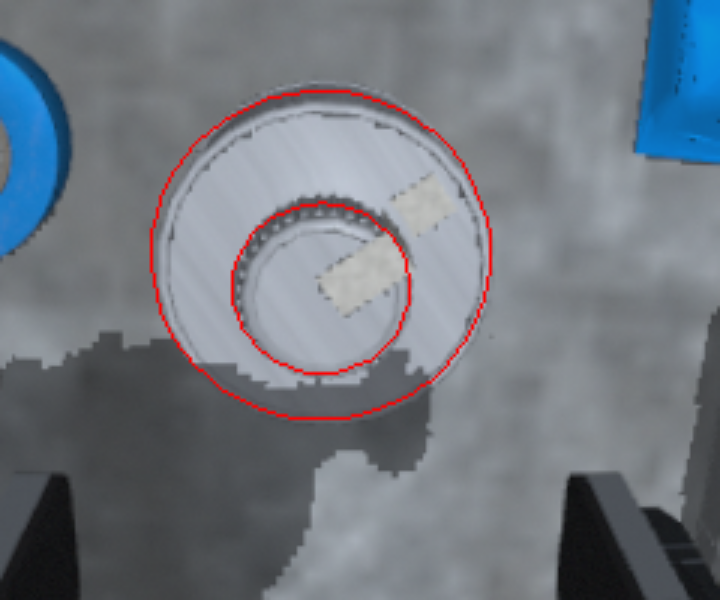

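The overlay matches (centre near (497, 269.5)). I'll grip, lift and run the same test to be sure.

```bash
python3 -m creep '[[[0,2,25],0],[[0,2,65],0],[[0,2,100],0],[[0,2,114.5],0],[[0,2,115.5],0],[[0,2,115.5],0]]' -0.6; python3 -m creep '[[[0,0,0],0],[[0,0,0],0],[[0,0,0],0],[[0,0,0],0]]' 1 45;python3 -m creep '[[[0,0,-15],0],[[0,0,-45],0],[[0,0,-85],0],[[0,35,-85],0],[[0,70,-85],0],[[0,70,-85],0],[[0,70,-85],0],[[0,70,-85],0]]'
for i in $(seq 12); do python3 -m creep '[[[0,0,0],0]]' >/dev/null; python3 r.py; done | python3 m.py
python3 -m creep '[[[0,30,0],0],[[0,30,0],0],[[0,30,0],0],[[0,0,0],0],[[0,0,0],0],[[0,0,0],0]]'
for i in $(seq 12); do python3 -m creep '[[[0,0,0],0]]' >/dev/null; python3 r.py; done | python3 m.py; python3 -c "
from h import *
print(tool([446,-182.6,159]).round(1),manip.read_state()['tool_pos'])"
```

```text
time_s: 31.88
tool_pos: [497.4, 269.8, 74.9]
eef_rot: [0.69, 0.723, 0.001, 0.0]
ft_force: [-1.0, 0.1, 0.4]
grip_width: 0.796
grip_force: 0.0
time_s: 32.38
tool_pos: [497.0, 270.0, 74.8]
eef_rot: [0.69, 0.724, 0.001, 0.0]
ft_force: [-2.9, -1.4, 11.7]
grip_width: 0.448
grip_force: 43.8
time_s: 33.38
tool_pos: [565.7, 272.9, 159.0]
eef_rot: [0.69, 0.724, -0.0, -0.0]
ft_force: [-0.5, 0.3, -4.2]
grip_width: 0.446
grip_force: 47.1
-0.0101 0.0083 [-0.05, -0.045, 0.022, -0.004, 0.015, 0.014, -0.038, 0.046, -0.001, -0.022, -0.028, -0.03]
time_s: 35.62
tool_pos: [566.4, 273.1, 159.1]
eef_rot: [0.69, 0.724, 0.0, 0.0]
ft_force: [0.5, 0.3, -3.9]
grip_width: 0.449
grip_force: 48.0
0.003 0.0104 [-0.027, 0.003, -0.02, -0.026, 0.024, 0.099, 0.034, 0.022, -0.004, -0.024, -0.011, -0.034]
[-4.494e+02 -1.418e+02 -2.000e-01] [566.53725959 272.99214505 158.81981401]
```

Quiet too (no change), so the first tin is the rattler. I'll carry this one to the mouth.

```bash
python3 -m creep '[[[-30,-9,-20],0],[[-80,-25,-20],0],[[-132,-42,-20],0],[[-184,-58,-20],0],[[-236,-74,-20],0],[[-288,-91,-20],0],[[-340,-107,-20],0],[[-392,-124,-20],0]]'; python3 -m creep '[[[-35,-10,0],0],[[-57,-18,15],0],[[-57,-18,35],0],[[-57,-18,50],0],[[-57,-18,50],0],[[-57,-18,50],0]]'; python3 -c "
from h import *
print(tool([446,-182.8,76.3]).round(1),manip.read_state()['tool_pos'])"
```

```text
time_s: 38.12
tool_pos: [460.7, -126.1, 179.1]
eef_rot: [0.69, 0.724, 0.0, 0.0]
ft_force: [1.4, -0.3, -5.3]
grip_width: 0.444
grip_force: 48.0
time_s: 38.88
tool_pos: [446.1, -182.0, 129.2]
eef_rot: [0.69, 0.724, 0.0, 0.0]
ft_force: [-0.5, 0.9, -3.9]
grip_width: 0.446
grip_force: 48.1
[-0.8 -0.2 52.9] [ 446.14546835 -181.95847515  129.16937008]
```

```bash
python3 -m creep '[[[-0.5,0,15],0],[[-0.5,0,35],0],[[-0.5,0,49],0],[[-0.5,0,52.5],0],[[-0.5,0,52.5],0],[[-0.5,0,52.5],0]]'; python3 -m creep '[[[0,10,0],0],[[0,22,0],0],[[0,34,0],0],[[0,46,0],0],[[0,58,0],0],[[0,70,0],0],[[0,78,0],0],[[0,78,0],0]]';python3 -m creep '[[[0,2,0],0],[[0,4,0],0],[[0,6,0],0],[[0,6,0],0]]'
```

```text
time_s: 39.62
tool_pos: [446.2, -182.8, 76.7]
eef_rot: [0.69, 0.724, 0.0, 0.0]
ft_force: [-0.2, -1.4, -4.4]
grip_width: 0.446
grip_force: 48.1
time_s: 40.62
tool_pos: [524.2, -179.0, 76.3]
eef_rot: [0.69, 0.724, 0.0, 0.0]
ft_force: [0.3, -0.7, -4.1]
grip_width: 0.449
grip_force: 48.0
time_s: 41.12
tool_pos: [529.7, -178.7, 76.3]
eef_rot: [0.69, 0.724, -0.0, -0.0]
ft_force: [-0.2, 1.3, -4.2]
grip_width: 0.448
grip_force: 48.0
```

```bash
python3 -m creep '[[[0,1.5,0],0],[[0,3,0],0],[[0,3,0],0]]'
```

```text
time_s: 41.5
tool_pos: [530.6, -178.2, 76.0]
eef_rot: [0.69, 0.724, -0.001, -0.002]
ft_force: [-11.0, -2.1, 2.8]
grip_width: 0.447
grip_force: 48.8
```

```bash
python3 -m creep '[[[0,1.5,0],0],[[0,1.5,0],0],[[0,-2,0.5],0],[[0,-2,1],0],[[0,-2,1],0]]';  python3 -m creep '[[[0,0,0],0],[[0,0,0],0],[[0,0,0],0],[[0,0,0],0]]' -0.6; python3 -m creep '[[[0,0,-20],0],[[0,0,-60],0],[[0,0,-110],0],[[40,-5,-115],0],[[90,-15,-115],0],[[140,-20,-115],0],[[185,-24,-115],0],[[185,-24,-115],0]]'
python3 - <<'E'
from h import *
s=manip.read_state();print(s['tool_pos'],tool([515,7.4,75]).round(1)); snap('top','t2.png'); print(find('tin_a','top'))
cv2.imwrite('pics/t2b.png',cv2.resize(cv2.imread('pics/t2.png')[150:290,330:490],None,fx=4,fy=4))
E
```

```text
time_s: 42.12
tool_pos: [530.2, -178.6, 75.2]
eef_rot: [0.69, 0.724, -0.0, -0.0]
ft_force: [-5.6, -0.7, 0.4]
grip_width: 0.454
grip_force: 48.5
time_s: 42.62
tool_pos: [530.9, -178.7, 75.4]
eef_rot: [0.69, 0.724, 0.0, 0.0]
ft_force: [-0.4, 0.7, -0.0]
grip_width: 0.8
grip_force: 0.0
time_s: 43.62
tool_pos: [497.4, 7.4, 190.5]
eef_rot: [0.689, 0.725, 0.0, -0.0]
ft_force: [0.7, -0.1, 0.0]
grip_width: 0.805
grip_force: 0.0
[497.43545923   7.44727723 190.45074796] [ -1.   17.6 115.4]
[(0.78, [611.4, -171.7, 4.1]), (0.74, [526.3, -180.8, -0.9]), (0.71, [514.5, 9.2, 0.2])]
```

View pics/t2b.png

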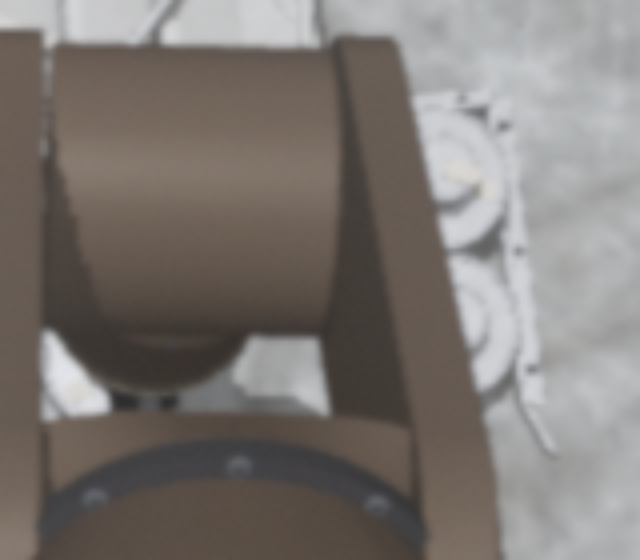

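Both tins stand in the rack, touching the stop and each other, partly hidden by the arm. The detections agree at (611,−172) and (526,−181). Now to pick up the rattler at (515, 7.4).

```bash
python3 -m creep '[[[-1,17.5,20],0],[[-1,17.5,60],0],[[-1,17.5,95],0],[[-1,17.5,114.5],0],[[-1,17.5,115.5],0],[[-1,17.5,115.5],0]]' -0.6; python3 -m creep '[[[0,0,0],0],[[0,0,0],0],[[0,0,0],0],[[0,0,0],0],[[0,0,0],0]]' 1 45;python3 -m creep '[[[0,0,-20],0],[[0,0,-60],0],[[0,0,-110],0],[[0,10,-160],0],[[0,40,-195],0],[[0,80,-200],0],[[0,115,-200],0],[[0,115,-200],0]]'; python3 -m creep '[[[0,0,0],0],[[0,0,0],0],[[0,0,0],0],[[0,0,0],0],[[0,0,0],0],[[0,0,0],0],[[0,0,0],0],[[0,0,0],0]]'
```

```text
time_s: 44.48
tool_pos: [516.1, 4.2, 75.3]
eef_rot: [0.691, 0.723, 0.0, 0.0]
ft_force: [0.4, -0.4, 0.2]
grip_width: 0.8
grip_force: 0.0
time_s: 45.1
tool_pos: [516.0, 4.7, 75.8]
eef_rot: [0.69, 0.724, 0.0, 0.001]
ft_force: [-2.0, -2.0, 10.5]
grip_width: 0.452
grip_force: 43.8
time_s: 46.1
tool_pos: [632.2, 10.3, 274.8]
eef_rot: [0.69, 0.724, 0.0, 0.0]
ft_force: [0.4, 0.1, -3.2]
grip_width: 0.448
grip_force: 47.1
time_s: 47.1
tool_pos: [630.4, 10.2, 274.8]
eef_rot: [0.69, 0.724, -0.0, -0.0]
ft_force: [0.3, 0.2, -3.8]
grip_width: 0.449
grip_force: 47.2
```

Held at 200 mm foot height. There is time for one last same-pose check of the ball and the rack.

```bash
for i in $(seq 14); do python3 -m creep '[[[0,0,0],0]]' >/dev/null; python3 r.py; done | python3 m.py
python3 -m creep '[[[0,30,0],0],[[0,30,0],0],[[0,30,0],0],[[0,30,0],0],[[0,0,0],0],[[0,0,0],0],[[0,0,0],0],[[0,0,0],0]]'
for i in $(seq 14); do python3 -m creep '[[[0,0,0],0]]' >/dev/null; python3 r.py; done | python3 m.py
python3 - <<'E'
from h import *
snap('side','s2.png'); print(find('tin_a','side'),manip.read_state())
cv2.imwrite('pics/s2b.png',cv2.resize(cv2.imread('pics/s2.png')[180:410,230:480],None,fx=2.5,fy=2.5))
E
```

```text
0.0364 0.0079 [0.051, 0.074, 0.024, 0.041, 0.1, 0.011, 0.024, 0.015, 0.001, 0.005, 0.005, 0.079, 0.039, 0.04]
time_s: 49.85
tool_pos: [630.9, 10.2, 274.9]
eef_rot: [0.69, 0.724, 0.0, 0.0]
ft_force: [0.3, -0.0, -2.7]
grip_width: 0.448
grip_force: 47.6
-0.0453 0.0097 [-0.117, -0.015, -0.056, -0.058, 0.009, -0.077, -0.041, 0.004, -0.088, -0.056, -0.014, 0.0, -0.075, -0.05]
[(0.86, [531.5, -179.6, -0.2]), (0.86, [613.8, -177.3, -1.4]), (0.7, [629.9, 12.6, 195.3]), (0.35, [391.5, 287.2, -4.2])] {'time_s': 51.7, 'joints': array([-3.18960892e-02,  4.30362260e-01,  1.61579967e+00,  2.72757576e-06,
        1.09539785e+00, -7.88860624e-02]), 'joint_velocities': array([ 0.00230131,  0.00046652,  0.00075724,  0.00141175,  0.00029381,
       -0.00043835]), 'joint_efforts': array([-1.77997418e-05, -9.29806924e+01, -4.51722729e+01,  7.25826059e-03,
        3.69624747e-02, -8.48488844e-05]), 'tool_pos': array([630.45485944,  10.20040876, 274.82250065]), 'eef_rot': array([6.90300139e-01, 7.23523129e-01, 1.18662082e-05, 1.14410815e-05]), 'ft_force': array([-0.50205127, -0.67606056, -4.01695834]), 'wrist_torque': array([-0.02088917, -0.07991699,  0.00012455]), 'grip_force': 47.521852254867554, 'grip_width': 0.447832680832579}
```

View pics/s2b.png

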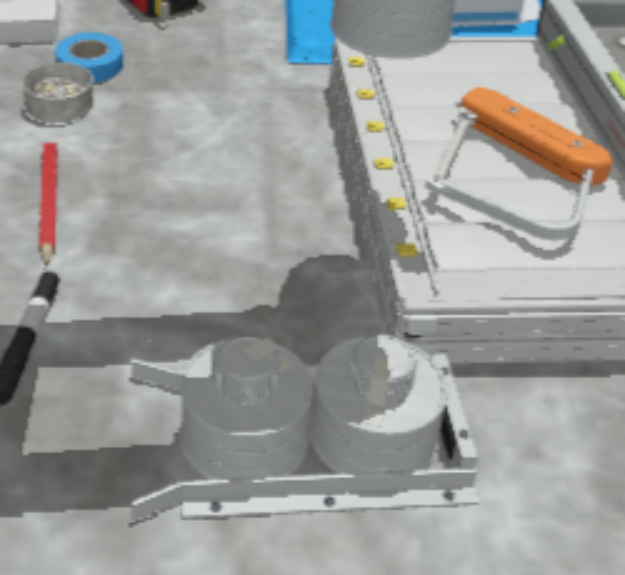

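The rattler is confirmed: its moment flips from +0.036 to −0.045 N m at the same pose. Both quiet tins stand home in the rack, touching each other and the stop, and the bystanders have not moved.

```bash
python3 -c "
from h import *
print(manip.sign_off())"
```

```text
the job is handed in; nothing more can be done
None
```

I handed the job in at about 52 s with the two quiet tins home in the rack and the rattling tin held still and upright at about x = 0.63 m, y = 0.01 m, with its foot about 20 cm above the bench; the hand-in gave no verdict.

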